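Touch off a bedded casting and pin its bore

TASK

Find the brass casting on its plate by touching it off with the blue-headed pin: press the side of the pin's steel shank gently and steadily for a good half second against the casting at each of its three white marks, first the left mark on the long side facing the robot, then the right mark on that side, then the mark on its left end (left as the robot sees it). Then stand the pin upright in the casting's bore, fully home, and let go of it. Never press hard on the casting or its plate, and leave the red-headed pin and the other things on the bench alone.

Things in the scene. Friction and masses are not known exactly. Their poses are not given: they have to be found in the camera images.
- plate: fixed aluminium plate on the bench, 140 mm (its x) by 180 mm (its y), 12 mm thick; origin at the centre of its underside, z up, x roughly away from the robot, y roughly to the robot's left. It carries the brass casting, firmly bedded in dark pitch (3 mm thick, showing round it); neither can move. Pin and plate or casting must never press each other with more than 20 N
- casting_nominal (a point): point of the plate (plate's axes) where the casting's top centre should be. The casting is a block 44 mm (x) by 90 mm (y), 30 mm high, top 42 mm above the bench. Set by hand, it really lies up to 8 mm off this along x and along y (same for all nominal points below) and is turned up to 0.12 rad either way; its true place is not given: find it by touch or sight
- mark_left (a point): nominal point of the left white mark, on the casting's long -x side, 25 mm to +y of its middle, 15 mm below its top. Press here towards +x. The side is upright and rigid, so approach at about 10 mm/s or less; a touch counts from about 1 N
- mark_right (a point): nominal point of the right white mark, on the same -x side, 25 mm to -y of its middle; press towards +x
- mark_end (a point): nominal point of the white mark in the middle of the casting's +y (left) end face; press towards -y
- bore_nominal (a point): nominal centre of the mouth of the bore: vertical, 11.5 mm wide, 22 mm deep (blind, floor 20 mm above the bench), on the casting's long centre line 12 mm from its centre towards -y, thus 57 mm from its left end face and 22 mm from its -x side
- pin_grip (a point): centre of the blue plastic head of the pin to use: a square bar 14 x 14 mm, 34 mm tall (sides along the point's x and y), gripped from above. Below it a round steel shank 10 mm in diameter, 46 mm long with 3 mm tapered tip; the tip is 63 mm below this point. Mass about 80 g. It stands upright in one hole of the stand at the start
- pin_tip (a point): centre of the lower end of the blue-headed pin; z points along the pin to its head
- pin: the whole blue-headed pin; same point and axes as point pin_tip
- stand: fixed wooden pin stand, 60 mm (x) by 130 mm (y), 30 mm high, origin at the centre of its underside; two upright holes 13 mm wide and 25 mm deep at 35 mm either side of the middle along y, one with the blue-headed, one with the red-headed pin
- spare: red-headed pin of the same shape and size, origin at its tip, in the other hole of the stand; its top is 85 mm above the bench; leave it there
- bin: open red plastic parts bin, 130 x 100 x 60 mm; a bystander, origin at its underside's centre
- green_bar: green bar of polishing compound, 45 x 110 x 35 mm; a bystander, origin at its underside's centre
- brown_bar: brown bar of polishing compound, 45 x 110 x 35 mm; a bystander, origin at its underside's centre
- jar: amber glass jar with black lid, 60 mm wide, 75 mm tall; a bystander, origin at its underside's centre
- buff: grey felt buffing wheel lying flat, 90 mm across, 18 mm thick; a bystander, origin at its underside's centre
- brush: bench brush lying flat, handle towards -x of its own frame; a bystander, origin at its underside's centre
Mind the look-alikes: they are no part of the job. Several things have the shape of the plate; the one meant has the colours described above.

How it is judged:
On the way, in this order (a step that is already met when the one before it is completed fails the run):
1. the shank presses the left mark of the casting's long near side (contact force between pin and plate above 0.8 N and z of pin_tip in the frame of plate between 0.015 and 0.038 m and x of pin_tip in the frame of plate below -0.01 m and y of pin_tip in the frame of plate between 0.008 and 0.042 m), for 0.3 s.
2. the shank presses the right mark of that side (contact force between pin and plate above 0.8 N and z of pin_tip in the frame of plate between 0.015 and 0.038 m and x of pin_tip in the frame of plate below -0.01 m and y of pin_tip in the frame of plate between -0.042 and -0.008 m), for 0.3 s.
3. the shank presses the mark on the left end (contact force between pin and plate above 0.8 N and z of pin_tip in the frame of plate between 0.015 and 0.038 m and y of pin_tip in the frame of plate above 0.038 m and x of pin_tip in the frame of plate between -0.021 and 0.021 m), for 0.3 s.
At the end, for the whole second after the job is handed in: the blue-headed pin stands in the casting's bore, upright within 0.15 rad, its tip no more than 3 mm above the bore's floor, at rest and released (z of pin_tip in the frame of plate below 0.023 m and x of pin_tip in the frame of plate between -0.02 and 0.02 m and y of pin_tip in the frame of plate between -0.03 and 0.006 m and angle between pin_tip's own z axis and vertical below 0.15 rad and linear speed of pin below 0.02 m/s and contact force between pin and the fingers below 0.05 N); the robot touches nothing.
It fails at once if pin or robot presses the casting or its plate with more than 20 N (contact force between any of pin, the arm, the fingers and plate above 20 N).
It fails at once if the red-headed pin is disturbed (distance of spare from where it was at the start of the episode above 0.012 m).
It fails at once if a bystander is shifted more than 15 mm (distance of any of bin, green_bar, brown_bar, jar, buff, brush from where it was at the start of the episode above 0.015 m).
It also fails if it takes over 72 s, if anything falls off the work surface, if the arm or the gripper's body presses on something with over 40 N, if the wrist force passes 120 N, or if a joint passes its speed limit or range.

ROBOT

A 7-joint arm with a two-finger parallel gripper is mounted at the origin on the work surface. World frame = base frame: x ahead of the robot, y to its left, z up, the work surface at z = 0. Lengths are in m, angles in rad, forces in N, time in s.
With the tool pointing down it reaches from about 0.425 to 0.95 m from the base axis. Payload 4.7 kg.
Tool frame: the origin (TCP) lies midway between the tips of the shut fingers; the grasp point (between the pads) lies 19 mm behind it (robot.hold_point_z is the distance from the TCP to the grasp point, in m); z points along the fingers, y is the direction in which the jaws open and shut (so a half turn about z gives the same grasp; the last joint's range is limited). The gripper opens to 87 mm and grips with 3 to 60 N. Pads are 19 mm wide; open, the fingers measure 117 mm over their backs; the gripper's body (75 mm by 190 mm) begins 51 mm behind the grasp point.
Start: joints at [1.269, 0.469, -0.049, 1.532, 0.024, 1.141, -0.082], TCP at [0.182, -0.65, 0.223] pointing down, gripper open.
Joint ranges: [-2.59, 2.59], [-0.33, 1.99], [-1.39, 1.29], [0.1, 2.45], [-1.04, 4.18], [0.21, 1.99], [-2.66, 2.66]. Speed limits (rad/s): [2.57, 2.57, 3.14, 3.14, 3.14, 3.14, 3.14].

INTERFACE

Orientations are given as a unit quaternion [w, x, y, z].
In Python, from bench import robot gives the robot as it stands.
- The arm moves only by the tool move_arm, never from a script. Its arguments are lists of equal length, an entry for each row: "linear": the shift along the tool's x, y, z in mm, a list of three; "rot": the turn, a rotation vector about the tool's x, y, z in rad, a list of three; "claw": the finger opening in mm, from 0 to 87. In form: {"linear": [[x, y, z], ...], "rot": [[ax, ay, az], ...], "claw": [claw, ...]}. A call has 1 to 10 rows; each row is the pose to reach, as a shift and turn from the pose commanded when the call began, along the tool's axes at that moment; what a row does not reach only later rows make up. A row lasts 1/12 s, in which the tool goes at most 41.7 mm and 7.16 degrees, less where a joint would pass 70% of its speed; a pose out of reach is approached as far as the arm can. A call with a gripper value outside its range is refused whole. The fingers move at their own pace and stop on an object; "grip_force" is the grip in N (left out, the last holds). Time passes only in rows, so rows that repeat a pose let the fingers close. It gives the time, the measured TCP pose, the force and the opening at its end, in the units of the state.
- robot.get_obs(): the state, without advancing time (a new reading comes with each control period).
- robot.snapshot(name): name is "scene" or "top" or "wrist"; returns a dict with "pixels" (480x640x3 uint8, blue, green, red), "camera_matrix" (3x3 intrinsics, pixels), "R" (3x3) and "t" (3): a world point X has camera coordinates R X + t; the wrist camera has in their place "T_tool_cam" (4x4, takes a point from camera to tool coordinates, whose origin is the TCP and whose axes are the flange's). Camera axes: x right, y down, z forward; pixel columns grow to the right and rows downward; lengths in m; the calibration is good to about 2 mm. A picture is of the moment at which its call begins: read the wrist's pose just before it. There is no depth.
- robot.hand_in(): hands the job in, once; it reports no verdict.
Trained networks look in a picture, given as the dict that the camera call returned (one of the last four; its "shot" number tells which), for a name from the list of things; names that differ only in an ending like _2 or _b are one class to them, and where a whole thing is asked for, a point or a joint stands for the part that bears it (a point fixed in the world has none). Each returns a list of dicts, best first, with "confidence" (0 to 1); they miss things now and then, are a little off and sometimes report something else, mostly with a low value. They report only what shows in the picture. A call takes as long as a camera call. They do not tell look-alikes from the thing itself.
- robot.boxes_of(query, picture): "point" ([x, y, z] in m, in the coordinates of the camera as it stood for that picture, good to about 4 mm: the middle of the surface that is visible of it).
- robot.pinpoint(query, picture): "point" ([x, y, z] in m, in the coordinates of the camera as it stood for that picture, good to about 4 mm: a listed point, or the origin of a listed thing).
The state is a dict: "clock": time; "joint_pos": joint angles; "qvel": joint speeds; "tau": joint torques, N m; "ee_pos": TCP position; "ee_rot": TCP orientation; "force": force on the tool from outside, world axes, zero at the start; "moment": the same for the moment, N m; "gripper_width": finger opening in m.
Only numpy, scipy, OpenCV 4.12 (cv2) and the standard library are available. Lean on these libraries where they do the work, as an engineer would, in place of code of your own. Each camera call takes 0.05 s, during which the arm holds its last target.

## Working session

There is one attempt and no reset: what is moved stays moved. The work goes in short steps, Python scripts to look and compute and a tool call to move; the robot and the scene stay as the last step left them, time stands still between calls to the robot, and variables do not carry over. Pictures are saved under pics/ and viewed, and the job is handed in when it is done.

Besides the shell and the picture viewer there is one more tool, called after "Request:" as a command line: name --argument value ..., lists and objects as JSON in quotes. move_arm: Moves the arm, as the interface text tells. Its arguments: {"type":"object","properties":{"linear":{"type":"array"},"rot":{"type":"array"},"claw":{"type":"array"},"grip_force":{"type":"number"}},"required":["linear","rot","claw"]}

```bash
ls; mkdir -p pics; cat > h.py <<'E'
import numpy as np, cv2, pickle
from scipy.spatial.transform import Rotation as Ro
from bench import robot
def pose():
    o=robot.get_obs(); q=o["ee_rot"]; return np.array(o["ee_pos"]),Ro.from_quat([q[1],q[2],q[3],q[0]]).as_matrix(),o
def shot(name,fn):
    p,R,o=pose(); s=robot.snapshot(name)
    if name=="wrist":
        T=np.array(s["T_tool_cam"]); Rc=R@T[:3,:3]; tc=R@T[:3,3]+p
        Rw=Rc.T; tw=-Rw@tc
    else: Rw=np.array(s["R"]); tw=np.array(s["t"])
    K=np.array(s["camera_matrix"])
    cv2.imwrite("pics/"+fn+".png",s["pixels"]); pickle.dump((K,Rw,tw),open("pics/"+fn+".pkl","wb"))
    return s,K,Rw,tw
def c2w(pt,Rw,tw): return Rw.T@(np.array(pt)-tw)
def px2w(u,v,z,K,Rw,tw):
    d=Rw.T@np.linalg.solve(K,[u,v,1]); c=-Rw.T@tw; return c+d*(z-c[2])/d[2]
def w2px(X,K,Rw,tw):
    c=K@(Rw@np.array(X)+tw); return c[:2]/c[2]
E
python3 - <<'E'
from h import *
p,R,o=pose(); print(p,R.round(3),o["clock"],o["force"],o["gripper_width"])
for n in["top","scene"]:
    s,K,Rw,tw=shot(n,n+"0")
    print(n,K.round(1).tolist(),(-Rw.T@tw).round(3))
    for q in["pin_grip","pin_tip","plate","casting_nominal","bore_nominal","mark_left","mark_right","mark_end","stand","spare"]:
        print(q,[(c2w(r["point"],Rw,tw).round(4).tolist(),round(r["confidence"],2)) for r in robot.pinpoint(q,s)][:4])
E
```

```text
pics
[ 0.181741   -0.64945355  0.22148305] [[ 0.963  0.269 -0.001]
 [ 0.269 -0.963  0.002]
 [-0.    -0.002 -1.   ]] 0.0 [ 0.52843445 -0.93376845 -0.942294  ] 0.08696879649074818
top [[525.2, 0.0, 320.9], [0.0, 525.2, 233.0], [0.0, 0.0, 1.0]] [0.434 0.029 0.982]
pin_grip [([0.4843, 0.2986, 0.071], 0.69), ([0.5318, -0.06, 0.0415], 0.48)]
pin_tip [([0.485, 0.2915, 0.0048], 0.71)]
plate [([0.5357, -0.0488, 0.0014], 0.76), ([0.5327, -0.3156, 0.0017], 0.75), ([0.4859, 0.2931, 0.0056], 0.41)]
casting_nominal [([0.5403, -0.317, 0.0433], 0.97), ([0.5354, -0.0442, 0.0413], 0.8)]
bore_nominal [([0.5319, -0.3298, 0.0429], 0.7), ([0.5275, -0.0624, 0.0429], 0.62), ([0.5065, -0.0705, 0.0268], 0.49)]
mark_left [([0.5203, -0.2856, 0.0285], 0.88), ([0.5113, -0.0219, 0.0242], 0.83), ([0.5332, -0.0436, 0.0368], 0.67), ([0.714, 0.3039, 0.0001], 0.52)]
mark_right [([0.5082, -0.0687, 0.0252], 0.8), ([0.5057, -0.3331, 0.0241], 0.56)]
mark_end [([0.5477, -0.2705, 0.025], 0.87), ([0.5332, -0.002, 0.0286], 0.86)]
stand [([0.4884, 0.2652, 0.001], 0.8)]
spare [([0.4886, 0.2274, 0.0068], 0.51)]
scene [[479.9, 0.0
[... 223 characters left out ...]
], 0.71), ([0.733, -0.2496, -0.0041], 0.7), ([0.318, -0.2092, -0.0015], 0.3)]
casting_nominal [([0.53, -0.0508, 0.0419], 0.92), ([0.5316, -0.3119, 0.0406], 0.88)]
bore_nominal [([0.5296, -0.3235, 0.0426], 0.71), ([0.5296, -0.0606, 0.038], 0.58)]
mark_left [([0.5104, -0.0197, 0.0273], 0.8), ([0.4836, 0.297, 0.009], 0.47), ([0.5281, -0.06, 0.0447], 0.38)]
mark_right [([0.5087, -0.0668, 0.0287], 0.83), ([0.5085, -0.3348, 0.0311], 0.82), ([0.5288, -0.0571, 0.0416], 0.6)]
mark_end [([0.5376, 0.0016, 0.0243], 0.76), ([0.5483, -0.2751, 0.0269], 0.74), ([0.5297, -0.0453, 0.0018], 0.19)]
stand [([0.487, 0.263, -0.0015], 0.92), ([0.5371, 0.0006, 0.0255], 0.55)]
spare [([0.4848, 0.2248, 0.0058], 0.77)]
```

View pics/top0.png

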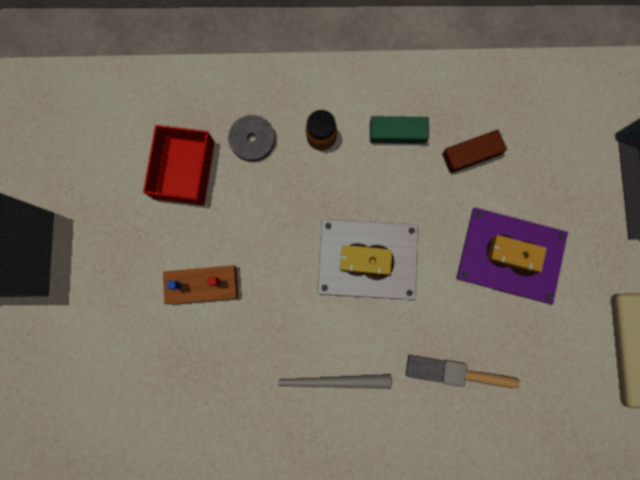

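View pics/scene0.png

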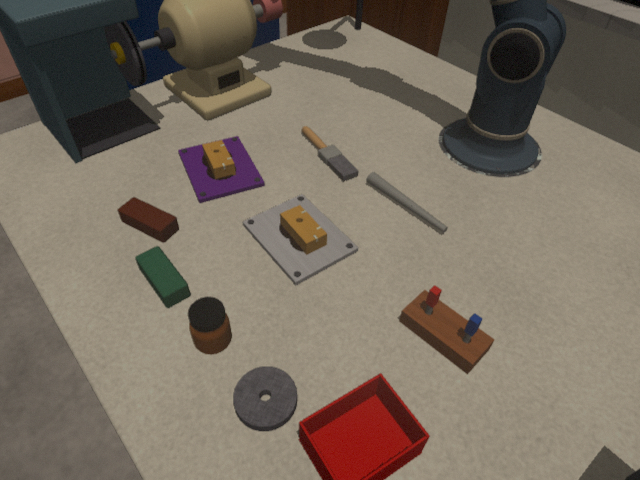

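```bash
python3 - <<'E'
from h import *
for n in["top0","scene0"]:
    K,Rw,tw=pickle.load(open(f"pics/{n}.pkl","rb"))
    for X in[(0.182,-.65,.22),(0.3,-.4,.22),(.3,-.5,.0),(0.5,-.05,.25)]: print(n,X,w2px(X,K,Rw,tw).round())
K,Rw,tw=pickle.load(open("pics/top0.pkl","rb"))
for u,v in[(325,225),(411,231),(323,288),(409,293),(164,304),(237,298),(234,267),(163,272)]: print(u,v,px2w(u,v,.012 if u>300 else .03,K,Rw,tw).round(4))
K,Rw,tw=pickle.load(open("pics/scene0.pkl","rb"))
for u,v in[(200,122),(160,75),(270,95),(80,153),(345,245)]: print(u,v,px2w(u,v,0,K,Rw,tw).round(3))
s=cv2.imread("pics/top0.png")[200:320,300:440]; cv2.imwrite("pics/z0.png",cv2.resize(s,None,fx=5,fy=5,interpolation=3))
E
```

```text
top0 (0.182, -0.65, 0.22) [833. 494.]
top0 (0.3, -0.4, 0.22) [638. 406.]
top0 (0.3, -0.5, 0.0) [622. 384.]
top0 (0.5, -0.05, 0.25) [383. 264.]
scene0 (0.182, -0.65, 0.22) [256. -19.]
scene0 (0.3, -0.4, 0.22) [278.  26.]
scene0 (0.3, -0.5, 0.0) [258.  99.]
scene0 (0.5, -0.05, 0.25) [312. 116.]
325 225 [0.5958 0.0309 0.012 ]
411 231 [ 0.582  -0.1293  0.012 ]
323 288 [0.4785 0.0363 0.012 ]
409 293 [ 0.4672 -0.1211  0.012 ]
164 304 [0.453  0.3231 0.03  ]
237 298 [0.4619 0.1914 0.03  ]
234 267 [0.518  0.1974 0.03  ]
163 272 [0.5108 0.3267 0.03  ]
200 122 [ 0.473 -0.5    0.   ]
160 75 [ 0.438 -0.767  0.   ]
270 95 [ 0.265 -0.495  0.   ]
80 153 [ 0.745 -0.559  0.   ]
345 245 [0.475 0.021 0.   ]
```

View pics/z0.png

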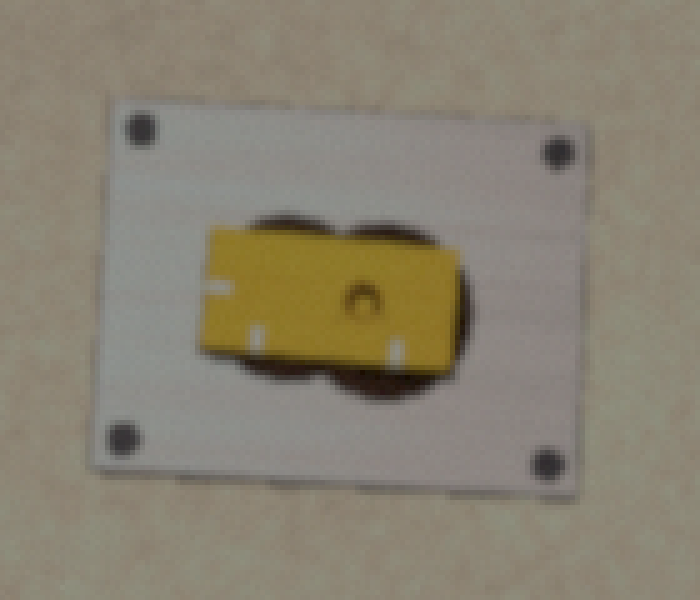

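Request:
move_arm --linear '[[0, 0, -40], [0, 0, -80], [0, 0, -120], [0, 0, -140]]' --rot '[[0, 0, 0], [0, 0, 0], [0, 0, 0], [0, 0, 0]]' --claw '[87, 87, 87, 60]'

```text
clock: 1.43
ee_pos: [0.1824, -0.6514, 0.3687]
ee_rot: [0.004, 0.991, 0.136, 0.001]
force: [-0.0, -0.4, 1.4]
gripper_width: 0.0847
```

```bash
python3 - <<'E'
from h import *
s,K,Rw,tw=shot("wrist","w0")
print(np.array(s["T_tool_cam"]).round(3),K.round(1).tolist())
E
```

```text
[[-0.001 -0.969 -0.247  0.067]
 [ 1.    -0.001 -0.     0.   ]
 [ 0.    -0.247  0.969 -0.161]
 [ 0.     0.     0.     1.   ]] [[352.0, 0.0, 325.8], [0.0, 352.0, 240.8], [0.0, 0.0, 1.0]]
```

View pics/w0.png

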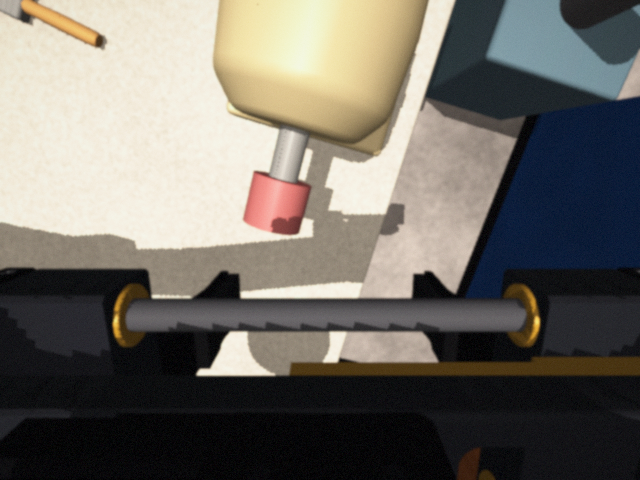

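Request:
move_arm --linear '[[25, -30, 0], [50, -60, 0], [75, -90, 0], [100, -121, 0], [126, -152, 0], [151, -182, 0], [176, -213, 0], [201, -243, 0], [226, -273, 0], [252, -304, 0]]' --rot '[[0, 0, 0.02], [0, 0, 0.04], [0, 0, 0.06], [0, 0, 0.08], [0, 0, 0.1], [0, 0, 0.12], [0, 0, 0.14], [0, 0, 0.16], [0, 0, 0.18], [0, 0, 0.21]]' --claw '[50, 50, 50, 50, 50, 50, 50, 50, 50, 50]'

```text
clock: 2.32
ee_pos: [0.3428, -0.2876, 0.3625]
ee_rot: [0.0, 1.0, 0.031, 0.0]
force: [0.7, -0.1, 0.5]
gripper_width: 0.0503
```

Request:
move_arm --linear '[[18, -33, 10], [36, -66, 20], [54, -99, 30], [72, -132, 40], [90, -165, 50], [106, -200, 60], [122, -231, 70], [122, -231, 70], [122, -231, 70]]' --rot '[[0, 0, 0], [0, 0, 0], [0, 0, 0], [0, 0, 0], [0, 0, 0], [0, 0, 0], [0, 0, 0], [0, 0, 0], [0, 0, 0]]' --claw '[40, 40, 40, 40, 40, 40, 40, 40, 40]'

```text
clock: 3.07
ee_pos: [0.4498, -0.0492, 0.2919]
ee_rot: [-0.0, 0.999, 0.034, -0.001]
force: [-0.7, -1.2, -0.6]
gripper_width: 0.04
```

```bash
python3 - <<'E'
from h import *
s,K,Rw,tw=shot("wrist","w1")
for q in["plate","casting_nominal","bore_nominal","mark_left","mark_right","mark_end"]:
        print(q,[(c2w(r["point"],Rw,tw).round(4).tolist(),round(r["confidence"],2)) for r in robot.pinpoint(q,s)][:3])
E
```

```text
plate [([0.5332, -0.0467, -0.0004], 0.83), ([0.5331, -0.314, -0.0039], 0.67)]
casting_nominal [([0.5286, -0.0465, 0.0385], 0.65), ([0.5347, -0.3143, 0.0362], 0.63)]
bore_nominal [([0.5345, -0.0587, 0.0396], 0.92), ([0.5315, -0.3263, 0.039], 0.87)]
mark_left [([0.5098, -0.0233, 0.0257], 0.73), ([0.5208, -0.2887, 0.0213], 0.7)]
mark_right [([0.5025, -0.3328, 0.0237], 0.74), ([0.5078, -0.0706, 0.0221], 0.59)]
mark_end [([0.5296, -0.005, 0.0227], 0.77), ([0.5477, -0.2732, 0.0268], 0.69)]
```

View pics/w1.png

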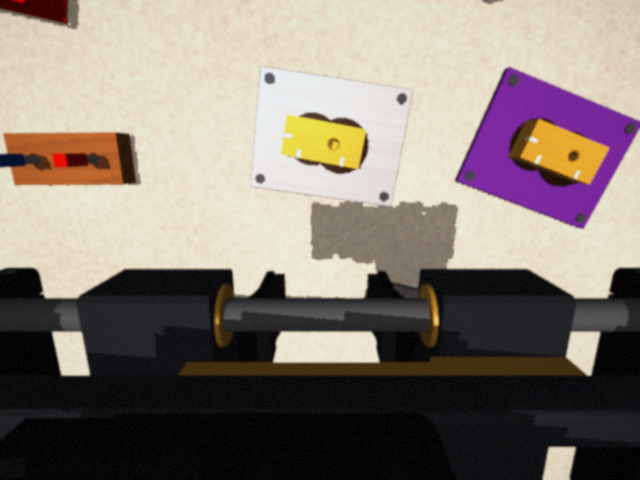

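The wrist picture shows the aluminium plate at about (332,137), the casting at (325,140) with its bore at (334,144), and the stand at the left. I'll measure these precisely by colour.

```bash
cat > m.py <<'E'
from h import *
def casting(fn):
    im=cv2.imread(f"pics/{fn}.png"); K,Rw,tw=pickle.load(open(f"pics/{fn}.pkl","rb"))
    hsv=cv2.cvtColor(im,cv2.COLOR_BGR2HSV)
    m=cv2.inRange(hsv,(22,100,110),(35,255,255))
    m=cv2.morphologyEx(m,cv2.MORPH_CLOSE,np.ones((9,9)))
    cs,_=cv2.findContours(m,0,2)
    return im,K,Rw,tw,cs
if __name__=="__main__":
    import sys
    fn=sys.argv[1]
    im,K,Rw,tw,cs=casting(fn)
    for c in cs:
        if cv2.contourArea(c)>800: print("cast",cv2.minAreaRect(c),cv2.boundingRect(c))
    x0,y0,x1,y1=map(int,sys.argv[2:6])
    s=im[y0:y1,x0:x1]; f=min(790/(x1-x0),590/(y1-y0)); print(f); cv2.imwrite(f"pics/{fn}_z.png",cv2.resize(s,None,fx=f,fy=f,interpolation=2))
E
python3 m.py w1 240 60 420 190
```

```text
cast ((323.0039978027344, 141.22799682617188), (80.40901947021484, 42.30641174316406), 10.304845809936523) (282, 115, 84, 54)
4.388888888888889
```

View pics/w1_z.png

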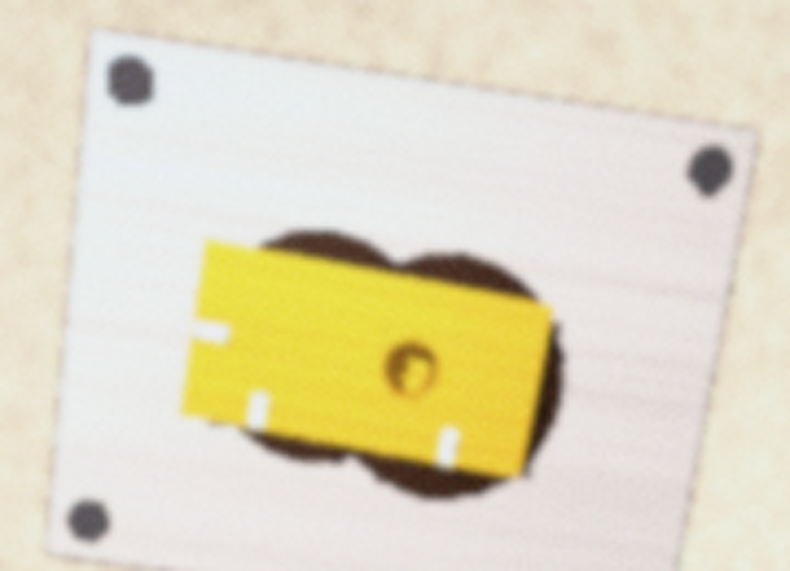

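```bash
python3 - <<'E'
from h import *
K,Rw,tw=pickle.load(open("pics/w1.pkl","rb"))
f=4.3889
def g(u,v,z): return px2w(240+(u+.5)/f-.5,60+(v+.5)/f-.5,z,K,Rw,tw)[:2]
c=[g(*p,.042) for p in[(207,240),(552,305),(522,477),(183,412)]]
print(np.round(c,4)); print("ctr",np.mean(c,0).round(4))
for i in range(4): print(np.linalg.norm(c[i]-c[(i+1)%4]).round(4))
y=c[0]-c[1]; print("cast yaw",np.arctan2(-y[0],y[1]),"bore",g(411,370,.042))
y=c[3]-c[2]; print("cast yaw",np.arctan2(-y[0],y[1]))
p=[g(*p,.012) for p in[(92,30),(755,130),(48,552)]]
s=[g(*p,.012) for p in[(130,80),(711,170),(88,520)]]
for q in(p,s):
    y=q[0]-q[1]; x=q[0]-q[2]; print("plate",((q[1]+q[2])/2).round(4),np.linalg.norm(x),np.linalg.norm(y),np.arctan2(-y[0],y[1]),np.arctan2(x[1],x[0]))
E
```

```text
[[ 0.5527  0.0009]
 [ 0.543  -0.0871]
 [ 0.4999 -0.0833]
 [ 0.5104  0.0054]]
ctr [ 0.5265 -0.041 ]
0.0885
0.0433
0.0894
0.0426
cast yaw -0.11025982527999502 bore [ 0.5247409  -0.05254266]
cast yaw -0.11810596330902906
plate [ 0.5307 -0.0469] 0.13662845735264642 0.17634772977728047 -0.07145518358207405 -0.0702435977534086
plate [ 0.5303 -0.0472] 0.11551213625593716 0.1556700745352102 -0.0760563468727167 -0.07545221153168995
```

Request:
move_arm --linear '[[-1, -38, 0], [-2, -76, 10], [-3, -114, 20], [-4, -152, 30], [-5, -190, 40], [-6, -228, 50], [-7, -266, 60], [-7, -304, 70], [-7, -341, 70], [-7, -341, 70]]' --rot '[[0, 0, 0], [0, 0, 0], [0, 0, 0], [0, 0, 0], [0, 0, 0], [0, 0, 0], [0, 0, 0], [0, 0, 0], [0, 0, 0], [0, 0, 0]]' --claw '[40, 40, 40, 40, 40, 40, 40, 40, 40, 40]'

```text
clock: 4.25
ee_pos: [0.4192, 0.2963, 0.2229]
ee_rot: [-0.003, 0.999, 0.036, -0.0]
force: [0.1, 0.6, 0.9]
gripper_width: 0.04
```

```bash
python3 - <<'E'
from h import *
s,K,Rw,tw=shot("wrist","w2")
for q in["pin_grip","pin_tip","stand","spare"]:
        print(q,[(c2w(r["point"],Rw,tw).round(4).tolist(),round(r["confidence"],2)) for r in robot.pinpoint(q,s)][:3])
E
```

```text
pin_grip [([0.4826, 0.2937, 0.0636], 0.81)]
pin_tip []
stand [([0.485, 0.2605, -0.0044], 0.94)]
spare [([0.4896, 0.2294, 0.0043], 0.95)]
```

View pics/w2.png

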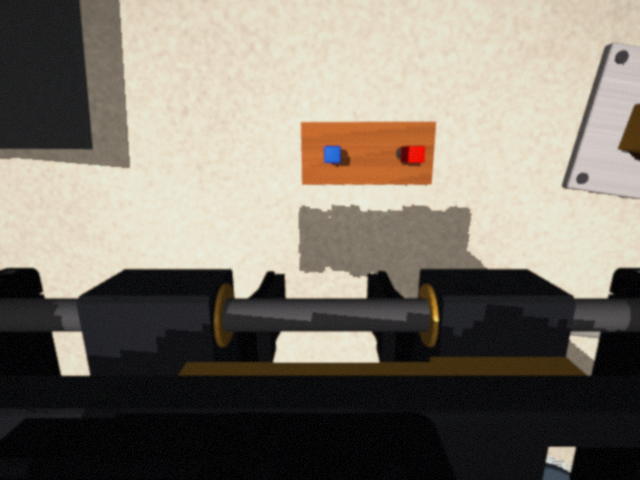

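```bash
python3 - <<'E'
from h import *
im=cv2.imread("pics/w2.png");K,Rw,tw=pickle.load(open("pics/w2.pkl","rb"))
hsv=cv2.cvtColor(im,cv2.COLOR_BGR2HSV)
m=cv2.inRange(hsv,(100,120,80),(125,255,255)); m[250:]=0
n,l,st,c=cv2.connectedComponentsWithStats(m)
for i in range(1,n):
    if st[i,4]>40: print(st[i],c[i],px2w(*c[i],.085,K,Rw,tw).round(4))
ys,xs=np.where(m); print(cv2.minAreaRect(np.c_[xs,ys].astype(np.float32)))
st=[px2w(u,v,.03,K,Rw,tw) for u,v in[(302,122),(435.5,122),(432.5,185),(301.5,184)]]
print(np.round(st,4),np.mean(st,0))
for z in(0,.1,.2):print(px2w(128,165,z,K,Rw,tw).round(3),px2w(90,148,z,K,Rw,tw).round(3))
s=im[100:200,280:450];cv2.imwrite("pics/w2z.png",cv2.resize(s,None,fx=4.6,fy=4.6))
E
```

```text
[325 146  16  17 250] [332.42  154.364] [0.4837 0.2963 0.085 ]
((332.5, 154.0), (16.0, 15.0), 90.0)
[[0.5111 0.3269 0.03  ]
 [0.5201 0.2    0.03  ]
 [0.4609 0.1941 0.03  ]
 [0.4525 0.3242 0.03  ]] [0.48614386 0.261296   0.03      ]
[0.456 0.513 0.   ] [0.471 0.552 0.   ]
[0.464 0.457 0.1  ] [0.475 0.486 0.1  ]
[0.472 0.402 0.2  ] [0.479 0.42  0.2  ]
```

View pics/w2z.png

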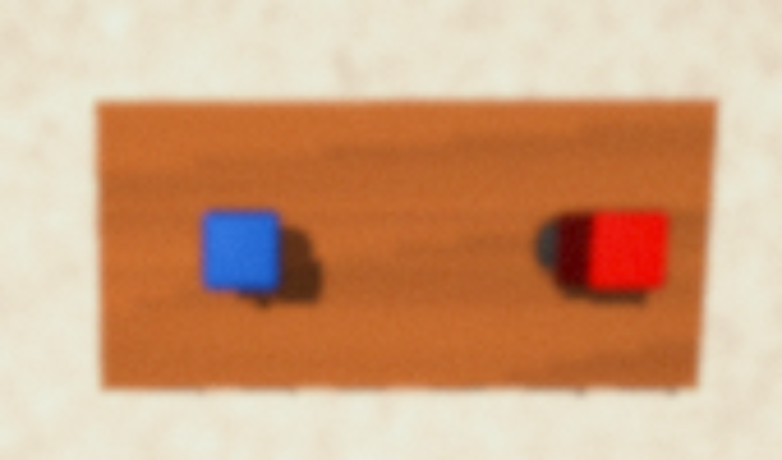

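Request:
move_arm --linear '[[32, 2, 20], [64, 5, 50], [64, 5, 80], [64, 5, 100], [64, 5, 120], [64, 5, 140], [64, 5, 155], [64, 5, 165], [64, 5, 174], [64, 5, 174]]' --rot '[[0, 0, 0], [0, 0, 0], [0, 0, 0], [0, 0, 0], [0, 0, 0], [0, 0, 0], [0, 0, 0], [0, 0, 0], [0, 0, 0], [0, 0, 0]]' --claw '[40, 40, 40, 40, 40, 40, 40, 40, 40, 40]'

```text
clock: 5.33
ee_pos: [0.4856, 0.286, 0.0473]
ee_rot: [0.001, 1.0, 0.031, -0.001]
force: [0.0, -0.6, -0.5]
gripper_width: 0.0403
```

Request:
move_arm --linear '[[0, 0, 0], [0, 0, 0], [0, 0, 0]]' --rot '[[0, 0, 0], [0, 0, 0], [0, 0, 0]]' --claw '[40, 40, 40]'

```text
clock: 5.58
ee_pos: [0.4864, 0.2881, 0.0496]
ee_rot: [-0.0, 1.0, 0.031, 0.001]
force: [0.8, -0.4, -0.7]
gripper_width: 0.04
```

```bash
python3 - <<'E'
from h import *
K,Rw,tw=pickle.load(open("pics/w2.pkl","rb")); print(-Rw.T@tw)
p,R,o=pose(); print(p,R.round(4),o["qvel"])
s,K,Rw,tw=shot("wrist","w3"); s,K,Rw,tw=shot("scene","s3")
im=cv2.imread("pics/s3.png")[240:400,370:530]; cv2.imwrite("pics/s3z.png",cv2.resize(im,None,fx=3.6,fy=3.6))
E
```

```text
[0.48632106 0.29981432 0.38360387]
[0.48643664 0.28813504 0.0496015 ] [[ 9.98e-01  6.26e-02  1.90e-03]
 [ 6.26e-02 -9.98e-01  9.00e-04]
 [ 2.00e-03 -8.00e-04 -1.00e+00]] [-9.39785114e-04 -2.49178111e-05  1.32740854e-03  4.12576029e-03
  1.75087596e-03 -5.18845888e-04 -1.01667481e-04]
```

View pics/w3.png

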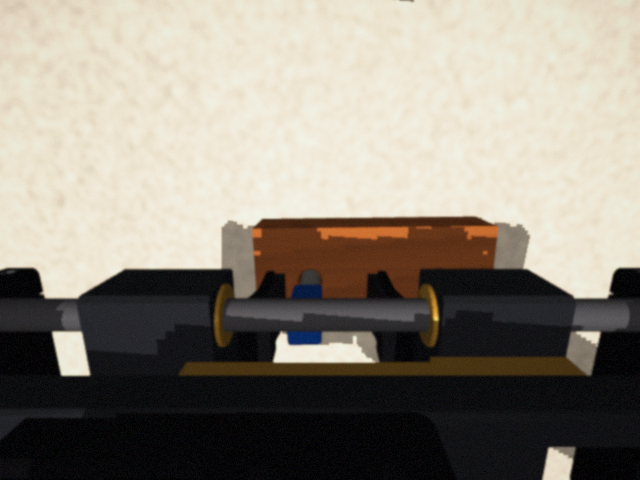

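View pics/s3z.png

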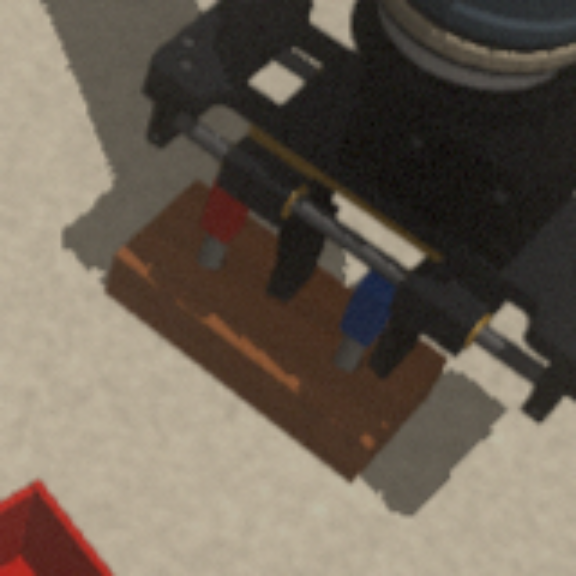

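Request:
move_arm --linear '[[-1, -3, 0], [-3, -7, 0], [-3, -7, 0], [-3, -7, 0], [-3, -7, 0], [-3, -7, 0], [-3, -7, 0]]' --rot '[[0, 0, 0], [0, 0, 0], [0, 0, 0], [0, 0, 0], [0, 0, 0], [0, 0, 0], [0, 0, 0]]' --claw '[40, 40, 40, 30, 20, 10, 10]' --grip_force 20

```text
clock: 6.27
ee_pos: [0.4824, 0.2944, 0.0485]
ee_rot: [0.0, 1.0, 0.031, -0.0]
force: [0.3, -0.1, -0.5]
gripper_width: 0.0208
```

```bash
python3 - <<'E'
from h import *
s,K,Rw,tw=shot("wrist","w4")
p,R,o=pose(); print(p,o["gripper_width"],o["force"],o["moment"])
E
```

```text
[0.48240399 0.29441189 0.04848901] 0.017331514918402947 [-0.76665286  0.06364833  0.64450193] [-0.00144947  0.0277874   0.01463373]
```

View pics/w4.png

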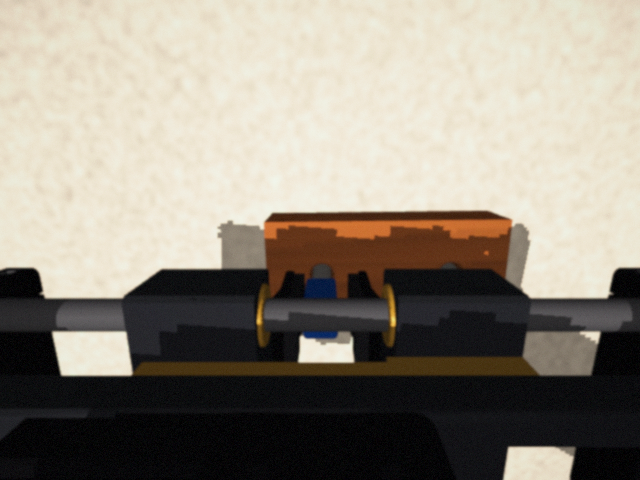

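Request:
move_arm --linear '[[0, 0, 0], [0, 0, 0], [0, 0, 0], [0, 0, 0], [0, 0, 0]]' --rot '[[0, 0, 0], [0, 0, 0], [0, 0, 0], [0, 0, 0], [0, 0, 0]]' --claw '[5, 5, 5, 5, 5]' --grip_force 40

```text
clock: 6.73
ee_pos: [0.4824, 0.2948, 0.0485]
ee_rot: [-0.0, 1.0, 0.031, 0.0]
force: [0.9, 1.6, -1.2]
gripper_width: 0.0139
```

```bash
python3 - <<'E'
from h import *
p,R,o=pose(); print(p,R.round(4).tolist(),o["gripper_width"],o["force"],o["moment"])
E
```

```text
[0.48235612 0.29477335 0.04853417] [[0.998, 0.0629, 0.0002], [0.0629, -0.998, 0.0005], [0.0002, -0.0005, -1.0]] 0.013867366315911598 [ 0.91254287  1.55158488 -1.15014224] [ 3.90496739e-01  4.46717151e-05 -2.05777008e-03]
```

Request:
move_arm --linear '[[0, 0, -20], [0, 0, -50], [0, 0, -90], [-2, 30, -90], [-4, 65, -90], [-6, 100, -90], [-8, 135, -90], [-10, 170, -90], [-12, 205, -90], [-15, 240, -90]]' --rot '[[0, 0, 0], [0, 0, 0], [0, 0, 0], [0, 0, 0], [0, 0, 0], [0, 0, 0], [0, 0, 0], [0, 0, 0], [0, 0, 0], [0, 0, 0]]' --claw '[5, 5, 5, 5, 5, 5, 5, 5, 5, 5]'

```text
clock: 7.57
ee_pos: [0.4818, 0.0519, 0.1385]
ee_rot: [0.0, 1.0, 0.031, -0.0]
force: [0.5, 0.6, -0.0]
gripper_width: 0.0135
```

Request:
move_arm --linear '[[-2, 30, 0], [-4, 60, 0], [-4, 67, 0], [-4, 67, 0], [-4, 67, 0], [-4, 67, 0]]' --rot '[[0, 0, 0], [0, 0, 0], [0, 0, 0], [0, 0, 0], [0, 0, 0], [0, 0, 0]]' --claw '[5, 5, 5, 5, 5, 5]'

```text
clock: 8.07
ee_pos: [0.4825, -0.0114, 0.1387]
ee_rot: [-0.0, 0.999, 0.033, 0.0]
force: [-0.4, 0.4, -0.8]
gripper_width: 0.0133
```

```bash
python3 - <<'E'
from h import *
p,R,o=pose(); print(p,R.round(4).tolist(),o["gripper_width"],o["force"],o["moment"])
s,K,Rw,tw=shot("wrist","w5"); 
s,K,Rw,tw=shot("scene","s5")
for q in["pin_grip","pin_tip"]:
        print(q,[(c2w(r["point"],Rw,tw).round(4).tolist(),round(r["confidence"],2)) for r in robot.pinpoint(q,s)][:3])
im=cv2.imread("pics/s5.png")[130:290,230:390]; cv2.imwrite("pics/s5z.png",cv2.resize(im,None,fx=3.7,fy=3.7))
E
```

```text
[ 0.48252435 -0.01136709  0.13866043] [[0.9979, 0.0652, 0.0001], [0.0652, -0.9979, 0.0007], [0.0002, -0.0007, -1.0]] 0.013299066577964085 [-0.44943927  0.35653708 -0.82846822] [ 0.00340703  0.02061903 -0.03533318]
pin_grip [([0.4846, -0.0124, 0.1587], 0.63)]
pin_tip [([0.4843, -0.0114, 0.0953], 0.7)]
```

View pics/s5z.png

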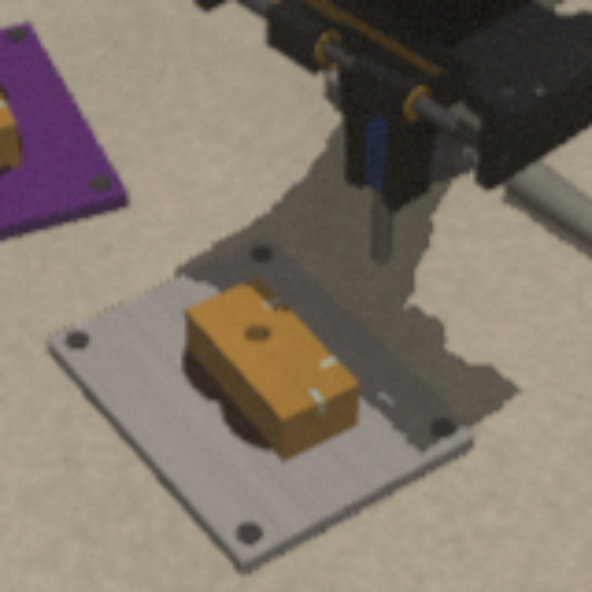

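View pics/w5.png

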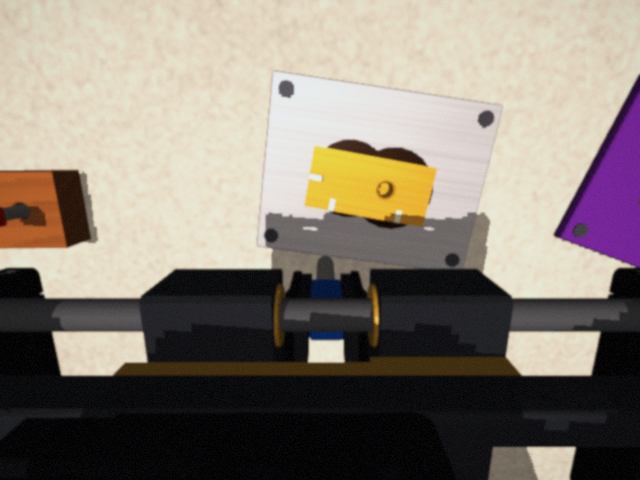

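```bash
python3 m.py w5 250 60 510 275
```

```text
cast ((369.56756591796875, 185.0946044921875), (122.1484603881836, 61.48522186279297), 9.462321281433105) (305, 146, 130, 72)
2.744186046511628
```

View pics/w5_z.png

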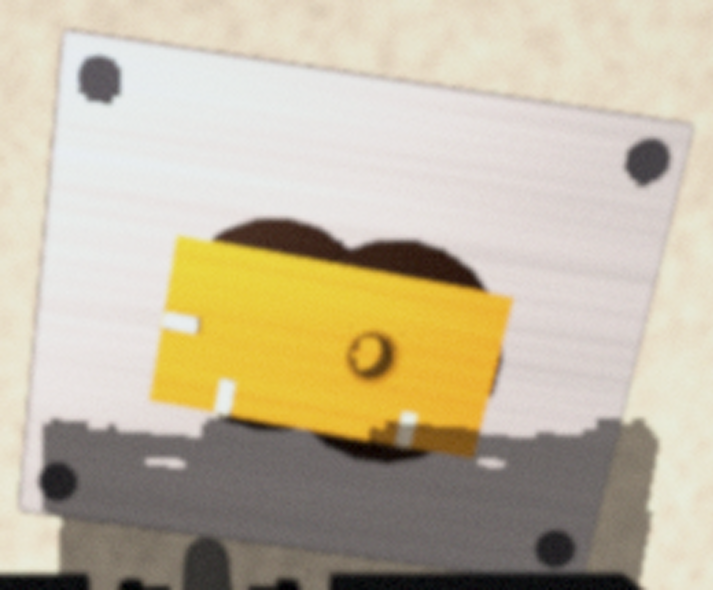

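```bash
python3 - <<'E'
from h import *
K,Rw,tw=pickle.load(open("pics/w5.pkl","rb"))
f=2.7442
def g(u,v,z): return px2w(250+(u+.5)/f-.5,60+(v+.5)/f-.5,z,K,Rw,tw)[:2]
c=[g(*p,.042) for p in[(178,236),(512,298),(475,459),(151,401)]]
print(np.round(c,4)); C=np.mean(c,0); print("ctr",C.round(4))
for i in range(4): print(np.linalg.norm(c[i]-c[(i+1)%4]).round(4))
for y in(c[0]-c[1],c[3]-c[2]): print("cast yaw",np.arctan2(-y[0],y[1]))
print("bore",g(371,356,.042))
s=[g(*p,.012) for p in[(100,79),(648,161),(555,548),(58,481)]]
print(np.round(s,4),np.mean(s,0))
for y in(s[0]-s[1],s[3]-s[2]): print("yaw",np.arctan2(-y[0],y[1]),np.linalg.norm(y))
print("pintip px", w2px([.4825,-.0114,.0952],K,Rw,tw))
E
```

```text
[[ 0.5526  0.001 ]
 [ 0.5426 -0.0869]
 [ 0.4993 -0.0829]
 [ 0.5095  0.0059]]
ctr [ 0.526  -0.0407]
0.0885
0.0435
0.0894
0.0434
cast yaw -0.11324316765810027
cast yaw -0.11416870904837725
bore [ 0.52522459 -0.05175378]
[[ 0.5934  0.0259]
 [ 0.5819 -0.129 ]
 [ 0.4669 -0.1203]
 [ 0.4784  0.0346]] [ 0.5301597  -0.04721391]
yaw -0.07455583121290635 0.15540261079136908
yaw -0.07370532281065549 0.1552951022988239
pintip px [325.62042457 264.66644152]
```

Request:
move_arm --linear '[[0, 0, 25], [0, 0, 50], [0, 0, 65], [0, 0, 73], [3, 0.5, 73], [6, 1, 73], [9, 1.6, 73], [11, 2, 73], [11, 2, 73], [11, 2, 73]]' --rot '[[0, 0, 0], [0, 0, 0], [0, 0, 0], [0, 0, 0], [0, 0, 0], [0, 0, 0], [0, 0, 0], [0, 0, 0], [0, 0, 0], [0, 0, 0]]' --claw '[5, 5, 5, 5, 5, 5, 5, 5, 5, 5]'

```text
clock: 9.1
ee_pos: [0.4943, -0.0145, 0.0662]
ee_rot: [0.0, 1.0, 0.031, 0.001]
force: [0.9, 0.1, -1.6]
gripper_width: 0.0137
```

```bash
cat > o.py <<'E'
from h import *
p,R,o=pose(); print(p.round(4),round(np.arctan2(R[1,0],R[0,0]),4),o["gripper_width"],np.round(o["force"],2),np.round(o["moment"],3),o["clock"])
a=np.array([.9935,-.1138]);b=np.array([.1138,.9935]);C=np.array([.526,-.041])
print("in casting frame",((p[:2]-C)@a).round(4),((p[:2]-C)@b).round(4))
E
python3 o.py
```

```text
[ 0.4943 -0.0145  0.0662] 0.0625 0.013667880713198117 [ 0.93  0.07 -1.59] [ 0.021  0.068 -0.017] 9.1
in casting frame -0.0345 0.0228
```

Request:
move_arm --linear '[[0.7, 0.1, 0], [1.4, 0.2, 0], [2.1, 0.4, 0], [2.8, 0.5, 0], [3.5, 0.6, 0], [4.2, 0.7, 0], [4.9, 0.9, 0], [5.5, 1.0, 0], [5.5, 1.0, 0]]' --rot '[[0, 0, 0], [0, 0, 0], [0, 0, 0], [0, 0, 0], [0, 0, 0], [0, 0, 0], [0, 0, 0], [0, 0, 0], [0, 0, 0]]' --claw '[5, 5, 5, 5, 5, 5, 5, 5, 5]'

```text
clock: 9.85
ee_pos: [0.4994, -0.015, 0.0656]
ee_rot: [0.0, 1.0, 0.031, 0.0]
force: [-0.9, 0.3, -1.1]
gripper_width: 0.0135
```

```bash
python3 o.py
```

```text
[ 0.4994 -0.015   0.0656] 0.0628 0.01345864503558855 [-0.87  0.26 -1.1 ] [ 0.08  -0.04  -0.021] 9.85
in casting frame -0.0293 0.0228
```

Request:
move_arm --linear '[[0.4, 0.1, 0], [0.8, 0.1, 0], [0.8, 0.1, 0]]' --rot '[[0, 0, 0], [0, 0, 0], [0, 0, 0]]' --claw '[5, 5, 5]'

```text
clock: 10.1
ee_pos: [0.5002, -0.0151, 0.0656]
ee_rot: [0.0, 1.0, 0.031, 0.0]
force: [-0.5, -0.0, -0.6]
gripper_width: 0.0134
```

```bash
python3 o.py
```

```text
[ 0.5002 -0.0151  0.0656] 0.0628 0.013379821951508995 [-0.52 -0.01 -0.63] [ 0.069  0.002 -0.001] 10.1
in casting frame -0.0286 0.0228
```

Request:
move_arm --linear '[[0.5, 0.1, 0], [1.0, 0.2, 0], [1.0, 0.2, 0]]' --rot '[[0, 0, 0], [0, 0, 0], [0, 0, 0]]' --claw '[5, 5, 5]'

```text
clock: 10.35
ee_pos: [0.5007, -0.0151, 0.0655]
ee_rot: [0.0, 1.0, 0.031, -0.0]
force: [-1.4, 0.7, -0.3]
gripper_width: 0.0136
```

```bash
python3 o.py
```

```text
[ 0.5007 -0.0151  0.0655] 0.0628 0.013626288870133273 [-1.38  0.67 -0.29] [ 0.083  0.27  -0.036] 10.35
in casting frame -0.0281 0.0228
```

Request:
move_arm --linear '[[0.4, 0.1, 0], [0.4, 0.1, 0], [0.4, 0.1, 0]]' --rot '[[0, 0, 0], [0, 0, 0], [0, 0, 0]]' --claw '[5, 5, 5]'

```text
clock: 10.6
ee_pos: [0.5008, -0.0152, 0.0654]
ee_rot: [0.0, 1.0, 0.031, -0.001]
force: [-3.1, -0.1, 1.0]
gripper_width: 0.0136
```

```bash
python3 o.py
```

```text
[ 0.5008 -0.0152  0.0654] 0.0629 0.01358531289524575 [-3.11 -0.11  0.95] [ 0.205  0.68  -0.038] 10.6
in casting frame -0.0279 0.0228
```

Request:
move_arm --linear '[[0, 0, 0], [0, 0, 0], [0, 0, 0], [0, 0, 0], [0, 0, 0], [0, 0, 0], [0, 0, 0]]' --rot '[[0, 0, 0], [0, 0, 0], [0, 0, 0], [0, 0, 0], [0, 0, 0], [0, 0, 0], [0, 0, 0]]' --claw '[5, 5, 5, 5, 5, 5, 5]'

```text
clock: 11.18
ee_pos: [0.5011, -0.0152, 0.0654]
ee_rot: [0.0, 1.0, 0.031, -0.0]
force: [-4.0, 1.2, 0.6]
gripper_width: 0.0134
```

```bash
python3 o.py
```

```text
[ 0.5011 -0.0152  0.0654] 0.0629 0.013359152044629024 [-4.    1.22  0.6 ] [ 0.329  1.006 -0.039] 11.1833
in casting frame -0.0277 0.0228
```

Request:
move_arm --linear '[[-4, -0.7, 0], [-8, -1.4, 0], [-9.5, 8, 0], [-11, 17, 0], [-13, 26, 0], [-14.5, 36, 0], [-16.4, 45.8, 0], [-16.4, 45.8, 0], [-13.5, 46.3, 0], [-13.5, 46.3, 0]]' --rot '[[0, 0, 0], [0, 0, 0], [0, 0, 0], [0, 0, 0], [0, 0, 0], [0, 0, 0], [0, 0, 0], [0, 0, 0], [0, 0, 0], [0, 0, 0]]' --claw '[5, 5, 5, 5, 5, 5, 5, 5, 5, 5]'

```text
clock: 12.02
ee_pos: [0.4918, -0.0622, 0.0657]
ee_rot: [-0.0, 1.0, 0.031, 0.001]
force: [0.5, -0.6, -1.1]
gripper_width: 0.0133
```

```bash
python3 o.py
```

```text
[ 0.4918 -0.0622  0.0657] 0.0626 0.013315721584224009 [ 0.49 -0.56 -1.15] [ 0.038  0.011 -0.044] 12.0167
in casting frame -0.0316 -0.025
```

Request:
move_arm --linear '[[0.6, 0.1, 0], [1.2, 0.2, 0], [1.8, 0.3, 0], [2.4, 0.4, 0], [3.0, 0.5, 0], [3.0, 0.5, 0]]' --rot '[[0, 0, 0], [0, 0, 0], [0, 0, 0], [0, 0, 0], [0, 0, 0], [0, 0, 0]]' --claw '[5, 5, 5, 5, 5, 5]'

```text
clock: 12.52
ee_pos: [0.4941, -0.0625, 0.0656]
ee_rot: [0.0, 1.0, 0.032, 0.0]
force: [-0.2, -0.1, -1.2]
gripper_width: 0.0133
```

```bash
python3 o.py
```

```text
[ 0.4941 -0.0625  0.0656] 0.0631 0.013303142994682883 [-0.16 -0.11 -1.2 ] [-0.032  0.056  0.003] 12.5167
in casting frame -0.0292 -0.025
```

Request:
move_arm --linear '[[0.5, 0.1, 0], [1.0, 0.2, 0], [1.0, 0.2, 0]]' --rot '[[0, 0, 0], [0, 0, 0], [0, 0, 0]]' --claw '[5, 5, 5]'

```text
clock: 12.77
ee_pos: [0.4951, -0.0628, 0.0655]
ee_rot: [-0.0, 1.0, 0.031, 0.0]
force: [-0.0, 0.0, -0.8]
gripper_width: 0.0133
```

```bash
python3 o.py
```

```text
[ 0.4951 -0.0628  0.0655] 0.0628 0.013316200968969991 [-0.02  0.04 -0.84] [ 0.07  -0.01   0.039] 12.7667
in casting frame -0.0283 -0.0252
```

Request:
move_arm --linear '[[0.5, 0.1, 0], [1.0, 0.2, 0], [1.0, 0.2, 0]]' --rot '[[0, 0, 0], [0, 0, 0], [0, 0, 0]]' --claw '[5, 5, 5]'

```text
clock: 13.02
ee_pos: [0.4953, -0.0629, 0.0654]
ee_rot: [0.0, 1.0, 0.031, -0.001]
force: [-1.0, -0.1, -0.5]
gripper_width: 0.0135
```

```bash
python3 o.py
```

```text
[ 0.4953 -0.0629  0.0654] 0.0627 0.013490889120441751 [-0.97 -0.06 -0.54] [ 0.12   0.463 -0.042] 13.0167
in casting frame -0.028 -0.0252
```

Request:
move_arm --linear '[[0.3, 0.1, 0], [0.3, 0.1, 0], [0.3, 0.1, 0], [0.3, 0.1, 0], [0.3, 0.1, 0], [0.3, 0.1, 0], [0.3, 0.1, 0], [0.3, 0.1, 0]]' --rot '[[0, 0, 0], [0, 0, 0], [0, 0, 0], [0, 0, 0], [0, 0, 0], [0, 0, 0], [0, 0, 0], [0, 0, 0]]' --claw '[5, 5, 5, 5, 5, 5, 5, 5]'

```text
clock: 13.68
ee_pos: [0.4957, -0.063, 0.0654]
ee_rot: [0.0, 1.0, 0.031, -0.001]
force: [-4.4, 0.9, -0.7]
gripper_width: 0.0138
```

```bash
python3 o.py
```

```text
[ 0.4957 -0.063   0.0654] 0.0628 0.013782117283223897 [-4.36  0.91 -0.72] [0.138 1.176 0.032] 13.6833
in casting frame -0.0276 -0.0253
```

Request:
move_arm --linear '[[-4, -0.7, 0], [-8, -1.4, 0], [-6, -15, 0], [-2, -35, 0], [2, -56, 0], [6, -76, 0], [8.5, -93, 0], [20, -91, 0], [32, -88.5, 0], [44, -86.5, 0]]' --rot '[[0, 0, 0], [0, 0, 0], [0, 0, 0], [0, 0, 0], [0, 0, 0], [0, 0, 0], [0, 0, 0], [0, 0, 0], [0, 0, 0], [0, 0, 0]]' --claw '[5, 5, 5, 5, 5, 5, 5, 5, 5, 5]'

```text
clock: 14.52
ee_pos: [0.5364, 0.0266, 0.0661]
ee_rot: [-0.0, 0.999, 0.032, 0.002]
force: [-0.0, 0.3, -0.4]
gripper_width: 0.0137
```

Request:
move_arm --linear '[[0, 0, 0], [0, 0, 0], [0, 0, 0]]' --rot '[[0, 0, 0], [0, 0, 0], [0, 0, 0]]' --claw '[5, 5, 5]'

```text
clock: 14.77
ee_pos: [0.5343, 0.0261, 0.0655]
ee_rot: [-0.0, 1.0, 0.031, 0.0]
force: [-0.2, -1.0, -0.0]
gripper_width: 0.0138
```

```bash
python3 o.py
```

```text
[0.5343 0.0261 0.0655] 0.0629 0.013752851765381453 [-0.17 -1.   -0.02] [-0.08   0.003 -0.014] 14.7667
in casting frame 0.0006 0.0676
```

Request:
move_arm --linear '[[-0.5, 2.5, 0], [-0.9, 5, 0], [-1.3, 7, 0], [-1.6, 9, 0], [-1.9, 10.5, 0], [-2.1, 11.5, 0], [-2.2, 12.3, 0], [-2.3, 13, 0], [-2.3, 13, 0], [-2.3, 13, 0]]' --rot '[[0, 0, 0], [0, 0, 0], [0, 0, 0], [0, 0, 0], [0, 0, 0], [0, 0, 0], [0, 0, 0], [0, 0, 0], [0, 0, 0], [0, 0, 0]]' --claw '[5, 5, 5, 5, 5, 5, 5, 5, 5, 5]'

```text
clock: 15.6
ee_pos: [0.5333, 0.013, 0.0656]
ee_rot: [-0.0, 1.0, 0.031, 0.0]
force: [0.5, 1.0, -1.3]
gripper_width: 0.0136
```

```bash
python3 o.py
```

```text
[0.5333 0.013  0.0656] 0.0629 0.013623811774165832 [ 0.5   1.05 -1.25] [0.027 0.021 0.037] 15.6
in casting frame 0.0011 0.0545
```

Request:
move_arm --linear '[[-0.1, 0.5, 0], [-0.2, 1.0, 0], [-0.3, 1.5, 0], [-0.4, 2.0, 0], [-0.5, 2.5, 0], [-0.5, 2.5, 0]]' --rot '[[0, 0, 0], [0, 0, 0], [0, 0, 0], [0, 0, 0], [0, 0, 0], [0, 0, 0]]' --claw '[5, 5, 5, 5, 5, 5]'

```text
clock: 16.1
ee_pos: [0.5329, 0.0103, 0.0655]
ee_rot: [0.0, 1.0, 0.031, -0.0]
force: [0.1, 0.9, -1.2]
gripper_width: 0.0141
```

```bash
python3 o.py
```

```text
[0.5329 0.0103 0.0655] 0.0626 0.014123524734245427 [ 0.08  0.94 -1.17] [-0.023  0.009  0.069] 16.1
in casting frame 0.001 0.0517
```

Request:
move_arm --linear '[[-0.1, 0.5, 0], [-0.2, 1.0, 0], [-0.2, 1.0, 0]]' --rot '[[0, 0, 0], [0, 0, 0], [0, 0, 0]]' --claw '[5, 5, 5]'

```text
clock: 16.35
ee_pos: [0.5328, 0.0093, 0.0655]
ee_rot: [0.0, 1.0, 0.031, 0.0]
force: [-0.5, -0.1, -1.4]
gripper_width: 0.0137
```

```bash
python3 o.py
```

```text
[0.5328 0.0093 0.0655] 0.0627 0.013730308205401052 [-0.47 -0.1  -1.42] [ 0.013 -0.011 -0.009] 16.35
in casting frame 0.001 0.0507
```

Request:
move_arm --linear '[[-0.1, 0.5, 0], [-0.2, 1.0, 0], [-0.2, 1.0, 0]]' --rot '[[0, 0, 0], [0, 0, 0], [0, 0, 0]]' --claw '[5, 5, 5]'

```text
clock: 16.6
ee_pos: [0.5327, 0.0084, 0.0656]
ee_rot: [-0.0, 1.0, 0.031, 0.0]
force: [-0.1, -0.1, -0.9]
gripper_width: 0.0137
```

```bash
python3 o.py
```

```text
[0.5327 0.0084 0.0656] 0.0627 0.013703714342967034 [-0.06 -0.09 -0.92] [ 0.054  0.026 -0.051] 16.6
in casting frame 0.001 0.0499
```

Request:
move_arm --linear '[[-0.1, 0.5, 0], [-0.2, 1.0, 0], [-0.2, 1.0, 0]]' --rot '[[0, 0, 0], [0, 0, 0], [0, 0, 0]]' --claw '[5, 5, 5]'

```text
clock: 16.85
ee_pos: [0.5327, 0.0082, 0.0657]
ee_rot: [-0.001, 1.0, 0.032, 0.0]
force: [-0.8, 2.7, 0.1]
gripper_width: 0.0134
```

```bash
python3 o.py
```

```text
[0.5327 0.0082 0.0657] 0.0632 0.013441327603794035 [-0.84  2.73  0.07] [ 0.59  -0.014  0.016] 16.85
in casting frame 0.001 0.0496
```

Contact on the left end at about 2.7 N, so I'll hold here.

Request:
move_arm --linear '[[0, 0.2, 0], [0, 0.2, 0], [0, 0.2, 0], [0, 0.2, 0], [0, 0.2, 0], [0, 0.2, 0], [0, 0.2, 0], [0, 0.2, 0]]' --rot '[[0, 0, 0], [0, 0, 0], [0, 0, 0], [0, 0, 0], [0, 0, 0], [0, 0, 0], [0, 0, 0], [0, 0, 0]]' --claw '[5, 5, 5, 5, 5, 5, 5, 5]'

```text
clock: 17.52
ee_pos: [0.5327, 0.0079, 0.0657]
ee_rot: [-0.0, 1.0, 0.032, 0.0]
force: [0.5, 4.2, -0.1]
gripper_width: 0.0138
```

```bash
python3 o.py
```

```text
[0.5327 0.0079 0.0657] 0.0631 0.013804333349177737 [ 0.49  4.24 -0.1 ] [1.359 0.006 0.004] 17.5167
in casting frame 0.0011 0.0493
```

Request:
move_arm --linear '[[0.5, -3, 0], [1, -6, -5], [1, -6, -20], [1, -6, -40], [-2, 10, -40], [-6, 27, -40], [-10, 44, -40], [-13, 60.2, -40], [-13, 60.2, -40], [-13, 60.2, -40]]' --rot '[[0, 0, 0], [0, 0, 0], [0, 0, 0], [0, 0, 0], [0, 0, 0], [0, 0, 0], [0, 0, 0], [0, 0, 0], [0, 0, 0], [0, 0, 0]]' --claw '[5, 5, 5, 5, 5, 5, 5, 5, 5, 5]'

```text
clock: 18.35
ee_pos: [0.523, -0.0555, 0.1055]
ee_rot: [0.001, 1.0, 0.03, -0.0]
force: [0.4, -0.1, -1.1]
gripper_width: 0.0137
```

Request:
move_arm --linear '[[0, 0, 0], [0, 0, 0], [0, 0, 0], [0, 0, 0]]' --rot '[[0, 0, 0], [0, 0, 0], [0, 0, 0], [0, 0, 0]]' --claw '[5, 5, 5, 5]'

```text
clock: 18.68
ee_pos: [0.5234, -0.0528, 0.1056]
ee_rot: [-0.0, 0.999, 0.032, 0.0]
force: [-0.2, -0.1, -0.9]
gripper_width: 0.0134
```

```bash
python3 o.py; python3 - <<'E'
from h import *
s,K,Rw,tw=shot("scene","s6")
im=cv2.imread("pics/s6.png")[130:290,230:390]; cv2.imwrite("pics/s6z.png",cv2.resize(im,None,fx=3.7,fy=3.7))
s,K,Rw,tw=shot("wrist","w6")
im=cv2.imread("pics/w6.png")[170:350,230:430]; cv2.imwrite("pics/w6z.png",cv2.resize(im,None,fx=3,fy=3))
E
```

```text
[ 0.5234 -0.0528  0.1056] 0.0644 0.013364315919473964 [-0.21 -0.06 -0.93] [0.029 0.065 0.051] 18.6833
in casting frame -0.0012 -0.012
```

View pics/s6z.png

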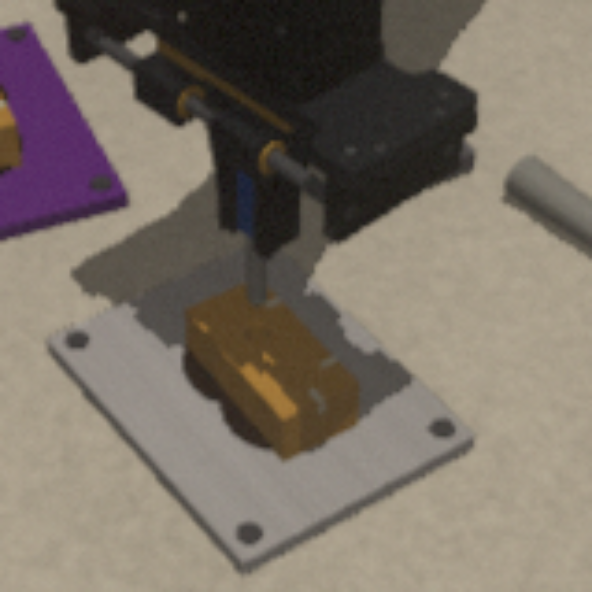

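View pics/w6z.png

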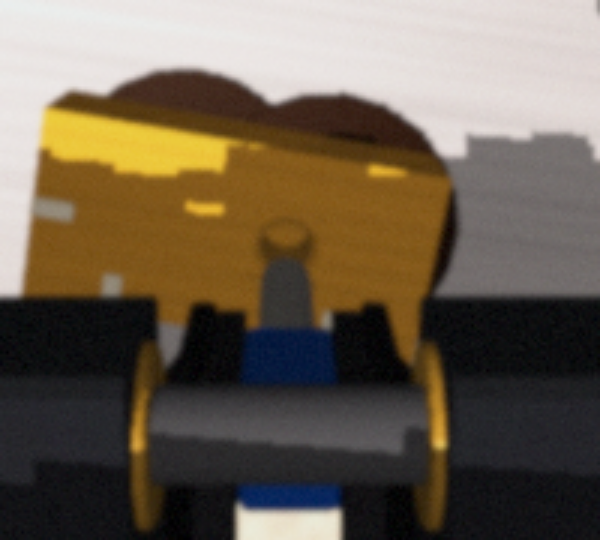

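Request:
move_arm --linear '[[0, 0.2, 6], [0, 0.2, 12], [0, 0.2, 16], [0, 0.2, 18], [0, 0.2, 19], [0, 0.2, 20], [0, 0.2, 21], [0, 0.2, 22], [0, 0.2, 22]]' --rot '[[0, 0, 0], [0, 0, 0], [0, 0, 0], [0, 0, 0], [0, 0, 0], [0, 0, 0], [0, 0, 0], [0, 0, 0], [0, 0, 0]]' --claw '[5, 5, 5, 5, 5, 5, 5, 5, 5]'

```text
clock: 19.53
ee_pos: [0.5233, -0.0539, 0.0835]
ee_rot: [0.0, 1.0, 0.031, -0.0]
force: [0.2, 0.9, 0.2]
gripper_width: 0.0137
```

```bash
python3 o.py
```

```text
[ 0.5233 -0.0539  0.0835] 0.0628 0.013655801226924292 [0.15 0.92 0.22] [-0.028 -0.003  0.015] 19.5333
in casting frame -0.0012 -0.0131
```

Request:
move_arm --linear '[[0.1, -0.4, 0], [0.3, -0.8, 0], [0.3, -0.8, 1], [0.3, -0.8, 2], [0.3, -0.8, 3], [0.3, -0.8, 4], [0.3, -0.8, 4]]' --rot '[[0, 0, 0], [0, 0, 0], [0, 0, 0], [0, 0, 0], [0, 0, 0], [0, 0, 0], [0, 0, 0]]' --claw '[5, 5, 5, 5, 5, 5, 5]'

```text
clock: 20.12
ee_pos: [0.5234, -0.0531, 0.0793]
ee_rot: [-0.0, 1.0, 0.031, -0.0]
force: [0.3, -0.6, -0.3]
gripper_width: 0.0132
```

```bash
python3 o.py
```

```text
[ 0.5234 -0.0531  0.0793] 0.0628 0.013246559741469467 [ 0.28 -0.62 -0.25] [ 0.002 -0.007  0.023] 20.1167
in casting frame -0.0012 -0.0123
```

Request:
move_arm --linear '[[0.1, 0, 1], [0.1, 0, 2], [0.1, 0, 3], [0.1, 0, 4], [0.1, 0, 5], [0.1, 0, 6], [0.1, 0, 7], [0.1, 0, 8], [0.1, 0, 8]]' --rot '[[0, 0, 0], [0, 0, 0], [0, 0, 0], [0, 0, 0], [0, 0, 0], [0, 0, 0], [0, 0, 0], [0, 0, 0], [0, 0, 0]]' --claw '[5, 5, 5, 5, 5, 5, 5, 5, 5]'

```text
clock: 20.87
ee_pos: [0.5236, -0.0531, 0.0713]
ee_rot: [-0.0, 1.0, 0.031, -0.0]
force: [0.4, 0.1, -1.1]
gripper_width: 0.0133
```

```bash
python3 o.py
```

```text
[ 0.5236 -0.0531  0.0713] 0.0628 0.013290804208703 [ 0.4   0.11 -1.1 ] [0.001 0.051 0.067] 20.8667
in casting frame -0.001 -0.0123
```

Request:
move_arm --linear '[[0, 0, 1], [0, 0, 2], [0, 0, 3], [0, 0, 4], [0, 0, 5], [0, 0, 6], [0, 0, 6.5], [0, 0, 6.5]]' --rot '[[0, 0, 0], [0, 0, 0], [0, 0, 0], [0, 0, 0], [0, 0, 0], [0, 0, 0], [0, 0, 0], [0, 0, 0]]' --claw '[5, 5, 5, 5, 5, 5, 5, 5]'

```text
clock: 21.53
ee_pos: [0.5236, -0.0531, 0.0649]
ee_rot: [0.0, 1.0, 0.031, -0.0]
force: [0.6, 0.5, -1.1]
gripper_width: 0.0138
```

```bash
python3 o.py
```

```text
[ 0.5236 -0.0531  0.0649] 0.0628 0.013808926063623779 [ 0.61  0.51 -1.05] [ 0.063 -0.008 -0.003] 21.5333
in casting frame -0.001 -0.0123
```

Request:
move_arm --linear '[[0, 0, 0.5], [0, 0, 1.0], [0, 0, 1.0], [0, 0, 1.0]]' --rot '[[0, 0, 0], [0, 0, 0], [0, 0, 0], [0, 0, 0]]' --claw '[5, 5, 5, 5]'

```text
clock: 21.87
ee_pos: [0.5237, -0.0531, 0.0641]
ee_rot: [0.0, 1.0, 0.031, 0.0]
force: [-0.0, 0.0, -0.9]
gripper_width: 0.0135
```

```bash
python3 o.py
```

```text
[ 0.5237 -0.0531  0.0641] 0.0628 0.013510291120933883 [-0.03  0.02 -0.85] [-0.06   0.031 -0.006] 21.8667
in casting frame -0.0009 -0.0122
```

Tip is about 0.5 mm above the floor. Opening the fingers.

Request:
move_arm --linear '[[0, 0, 0], [0, 0, 0], [0, 0, 0], [0, 0, 0], [0, 0, 0], [0, 0, 0]]' --rot '[[0, 0, 0], [0, 0, 0], [0, 0, 0], [0, 0, 0], [0, 0, 0], [0, 0, 0]]' --claw '[18, 24, 32, 40, 40, 40]'

```text
clock: 22.37
ee_pos: [0.5238, -0.0531, 0.0641]
ee_rot: [0.0, 1.0, 0.031, 0.0]
force: [-0.1, -0.6, 0.1]
gripper_width: 0.0376
```

Request:
move_arm --linear '[[0, 0, -5], [0, 0, -15], [0, 0, -30], [0, 0, -50], [0, 0, -80], [-20, 0, -110], [-50, 0, -130], [-50, 0, -130], [-50, 0, -130], [-50, 0, -130]]' --rot '[[0, 0, 0], [0, 0, 0], [0, 0, 0], [0, 0, 0], [0, 0, 0], [0, 0, 0], [0, 0, 0], [0, 0, 0], [0, 0, 0], [0, 0, 0]]' --claw '[40, 40, 40, 40, 40, 40, 40, 40, 40, 40]'

```text
clock: 23.2
ee_pos: [0.4741, -0.0564, 0.1945]
ee_rot: [0.0, 1.0, 0.031, 0.001]
force: [0.4, 0.6, -0.3]
gripper_width: 0.0402
```

```bash
python3 o.py; python3 - <<'E'
from h import *
out=[]
for n in("scene","wrist"):
    s,K,Rw,tw=shot(n,n+"7")
    for q in["pin_grip","pin_tip","spare"]:
        print(n,q,[(c2w(r["point"],Rw,tw).round(4).tolist(),round(r["confidence"],2)) for r in robot.pinpoint(q,s)][:3])
im=cv2.imread("pics/scene7.png")[130:290,230:390]; a=cv2.resize(im,(400,400))
b=cv2.resize(cv2.imread("pics/wrist7.png")[60:260,220:420],(400,400)); cv2.imwrite("pics/z7.png",np.hstack([a,b]))
E
```

```text
[ 0.4741 -0.0564  0.1945] 0.0625 0.04019223737589003 [ 0.45  0.58 -0.29] [-0.008 -0.01  -0.049] 23.2
in casting frame -0.0498 -0.0212
scene pin_grip [([0.5231, -0.0554, 0.0856], 0.47)]
scene pin_tip [([0.528, -0.0513, 0.0241], 0.8), ([0.5122, -0.0219, 0.0289], 0.16)]
scene spare [([0.4876, 0.2266, 0.0026], 0.7)]
wrist pin_grip [([0.5243, -0.0546, 0.0783], 0.92), ([0.5304, -0.0481, -0.0004], 0.18)]
wrist pin_tip []
wrist spare []
```

View pics/z7.png

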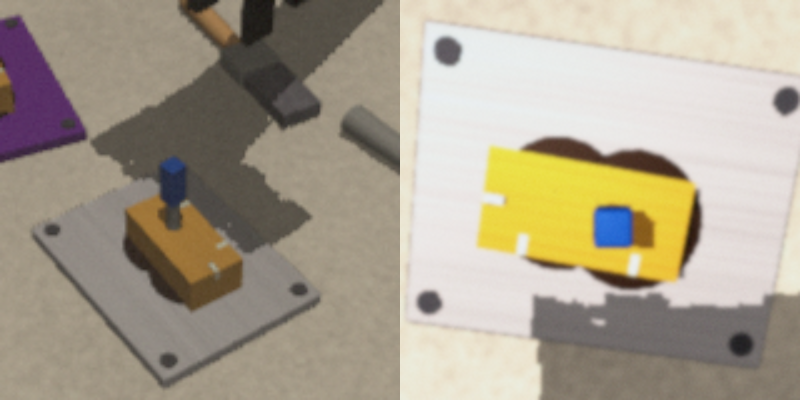

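The pin stands upright in the bore: blue head at about (172,180) in the left view and (613,227) in the right, with the gripper clear. Handing in.

```bash
python3 -c "
from h import *
print(robot.hand_in())"
```

```text
the job is handed in; nothing more can be done
None
```

The job is handed in: I touched off all three marks in order, and the blue-headed pin stands released in the casting's bore. It took about 23 s of the 72 s allowed; the hand-in reported no verdict.

- **Touches:** I pressed left, then right, then the left end, holding each for over half a second. Wrist force reached about 4 N on each and never came near the 20 N limit in any reading.
- **Casting position:** The two long-side touches confirmed the turn seen by camera (about -0.114 rad). They put the side about 1 mm nearer the robot than the pictures did. The bore position from touch differed from the picture by about 1.5 to 2 mm, and I used the touch value.
- **Insertion:** The pin went down with no noticeable force. I released it with the tip reckoned at about 0.5 mm above the bore floor, worked out from the hand's height, not felt as contact.
- **Last checks:** The final pictures show the pin upright in the bore and the gripper clear and open. The networks put the head centre at 86 mm and 78 mm above the bench, against 83 mm expected when fully home, so they only roughly confirm the depth. The red-headed pin was still at its starting spot within detector error. I did not measure the other bench items again; no move went near them after the start.

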